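# Set the omelette slicer and hold its thickness lever at four clicks

### The arm

A 7-joint arm with a two-finger parallel gripper is mounted at the origin on the work surface. World frame = base frame: x ahead of the robot, y to its left, z up, the work surface at z = 0. Lengths are in mm, angles in rad, forces in N, time in s.
With the tool pointing down it reaches from about 400 to 875 mm from the base axis. Payload 19.3 kg.
Tool frame: the origin (TCP) lies at the very end of the fingers, on their centre line; the grasp point (between the pads) lies 19 mm behind it (grip_point_offset is the z of the grasp point in the tool frame, in mm); z points along the fingers, x is the direction in which the jaws open and shut, and the axes are right-handed (so a half turn about z gives the same grasp; the last joint's range is limited). The gripper opens to 85 mm and grips with 20 to 120 N. Pads are 22 mm wide; open, the fingers measure 114 mm over their backs; the gripper's body (76 mm by 85 mm) begins 54 mm behind the grasp point. The pads swing forward as they close: fully open they stand 13 mm farther back than shut.
Start: joints at [1.163, 0.521, -0.036, 1.599, 0.021, 1.021, -0.113], TCP at [207.105, -589.68, 231.291] pointing down, gripper open.
Joint ranges: [-2.91, 2.91], [-0.3, 2.13], [-1.5, 1.42], [0.17, 2.43], [-1.26, 4.41], [0.16, 1.93], [-2.52, 2.52]. Speed limits (rad/s): [1.89, 1.89, 2.39, 2.39, 3.01, 3.01, 3.01].

### API

Orientations are given as a 3x3 rotation matrix whose columns are the frame's x, y, z axes.
In Python, from workcell import movep, movel, goto_joints, open_gripper, clamp, wait, inverse_kinematics, read_state, camera, PlanningError, finish_job, grip_point_offset gives the robot as it stands. Calls block until the motion is done:
- movep(position, orientation): joint-space move of the TCP to a pose.
- movel(position, frame=None, max_speed=150, guard=None): straight line of the TCP; frame=None keeps the orientation; max_speed is the mean speed in mm/s. With guard (N) it stops when the force on the tool has changed by that much, and returns True; else False.
- goto_joints(angles): joint-space move.
- open_gripper() and clamp(): open the fingers fully, or close them until they stop; the grip force is fixed at half the most.
- wait(seconds).
- inverse_kinematics(position, orientation): joint angles nearest the present ones, or None.
- read_state(): the state.
- camera(name): name is "scene" or "side" or "wrist"; returns a dict with "image" (384x512x3 uint8, blue, green, red), "range_z" (384x512 float32, mm along the optical axis (not along the pixel's ray), 0 where there is no reading), "fx", "fy", "cx", "cy" (pixels), "cam_to_world" (4x4, takes a point from camera to world coordinates). Camera axes: x right, y up, looking along -z (the intrinsics and any distortion apply to the point x, -y, -z); pixel columns grow to the right and rows downward; lengths in mm; the calibration is good to about 2 mm. A picture is of the moment at which its call begins.
A pose or a line that the arm cannot do raises PlanningError and nothing moves.
- finish_job(): hands the job in, once; it reports no verdict.
The state is a dict: "time": time; "qpos": joint angles; "qvel": joint speeds; "joint_efforts": joint torques, N m; "eef_pos": TCP position; "tool_rot": TCP orientation; "ft_force": force on the tool from outside, world axes, zero at the start; "torque": the same for the moment, N m; "finger_gap": finger opening in mm.
Only numpy, scipy, OpenCV 4.12 (cv2) and the standard library are available. Lean on these libraries where they do the work, as an engineer would, in place of code of your own. Each camera call takes 0.05 s, during which the arm holds its last target. There are 200 camera calls.

### The job

Set up the omelette slicer: pull its sprung length stop out towards you until its pointer is level with the pointer of the clip on the trough wall, and leave it there. Then swing the thickness lever on from rest by exactly four clicks over the pins, never on to a fifth, and finish while still holding it steady there with the fingers, as it springs back when let go. Leave everything else where it is.

Things in the scene. Friction and masses are not known exactly. Their poses are not given: they have to be found in the camera images.
- slicer: Bench slicer, fixed: aluminium base 270 x 340 mm, flat deck 50 mm above the bench. Origin: centre of underside; x along the trough, its open end -x (robot side), z up. On the left a trough (steel walls 18 mm high, 68 mm apart, centreline y = +90 mm, an end plate 40 mm high at x = 125 mm); on the right the lever
- stop: Length stop: white block 30 x 62 x 27 mm sliding in the trough, with an upright black round knob. Origin: centre of its underside, on the deck; axes as the slicer's. Slides along slicer x from +60 mm (home; starts within 20 mm of it) up to 125 mm towards -x. A spring draws it home with 2 to 5 N, but a 6 N friction brake holds it where left; pulling takes 8 to 12 N, pushing back a few N
- stop_knob (a point): Point to grip on the stop's knob (18 mm diameter): on its axis, 55 mm above the deck, 25 mm below its top and 27 mm above the block
- stop_pointer (a point): Tip of the stop's pointer, a dark bar 4 mm wide reaching out to +y over the trough wall, 53 mm from the knob's axis (same x), 24 mm above the deck
- clip: Dark steel marking clip, fixed outside the left (+y) trough wall, 18 mm long, with an upright blade 4 mm wide, 28 mm high, which is its pointer. Origin: foot of the blade, on the deck; axes as the slicer's. The stop is at the mark when stop_pointer has x = 0 in this frame (within 5 mm). The clip lies 50 to 100 mm on the -x side of the stop's home
- lever: Thickness lever, a flat steel arm on a vertical pivot. Origin: the pivot at deck height (slicer x 60, y -70 mm). The arm reaches 135 mm along its own -x. Turns anticlockwise seen from above (positive yaw, knob goes to the robot's right) from rest at yaw -0.15 rad to 1.15 rad, relative to the slicer. A spring pushes back with 4 N at the knob at rest, 7 N at 1 rad; let go, it flies back to rest
- lever_knob (a point): Point to grip on the lever's upright black round knob (16 mm diameter, 34 to 92 mm above the deck): on its axis, 130 mm from the pivot, 66 mm above the deck. Each pin passed adds about 3 to 6 N here, then lets go: a click
- lever_nose (a point): Round end (8 mm) of the sprung brass nose on the lever's short tail, 81 mm from the pivot along the lever's +x, 18 mm above the deck. It clicks over a pin of the quadrant when it stands at that pin's angle
- quadrant: Fixed arc beyond the pivot with 7 upright steel pins, 6 mm thick, 24 mm high, on an 85 mm radius. Origin: the pivot at deck height. Pins at 0.05, 0.21, 0.37, 0.53, 0.69, 0.85, 1.01 rad anticlockwise from its x axis, itself 0 to 0.25 rad anticlockwise from slicer x. The resting lever is before the first pin. After four clicks lever yaw relative to this is 0.53 to 0.69, middle 0.61 rad
- ramekin: Bystander: small white ramekin, 60 mm wide, 35 mm high, loose on the slicer's deck at its near edge between lever and trough. Origin: centre of its underside
- bowl: Bystander: steel bowl, 190 mm wide, 75 mm high, left of the slicer. Origin: centre of its underside
- egg_tray: Bystander: card tray of eggs, 200 x 150 mm, 81 mm high, right of the slicer. Origin: centre of its underside
- can: Bystander: food can, 100 mm wide, 120 mm high, left of the slicer. Origin: centre of its underside
- spatula: Bystander: spatula lying on the bench, right of and nearer than the slicer. Origin: centre of its underside
- jar: Bystander: amber jar, 60 mm wide, 90 mm high, right of the slicer. Origin: centre of its underside
- tub: Bystander: clear open tub 100 x 140 mm, 90 mm high, left of and nearer than the slicer. Origin: centre of its underside

How it is judged:
By the outcome, as a careful person would: the job done as asked, in the order asked, and still so for the second after the job is handed in, while the arm keeps its last pose, push and grip.
It also fails if it takes over 54 s, if anything falls off the work surface, if the arm or the gripper's body presses on something with over 40 N, if the wrist force passes 120 N, or if a joint passes its speed limit or range.

## Working session

There is one attempt and no reset: what is moved stays moved. The work goes in short steps, each a Python script; the robot and the scene stay as the last script left them, time stands still between calls to the robot, and variables do not carry over. Pictures are saved under pics/ and viewed, about 8 in all and at most 12, crops included, and the job is handed in when it is done.

```bash
mkdir -p pics
cat > h.py <<'E'
import numpy as np, cv2
from workcell import *
def snap(n,f):
    c=camera(n); np.savez('pics/'+f+'.npz',**{k:np.array(v) for k,v in c.items()}); cv2.imwrite('pics/'+f+'.png',c['image']); return c
def load(f): return np.load('pics/'+f+'.npz')
def pt(c,u,v,z=None):
    z=c['range_z'][int(v),int(u)] if z is None else z
    p=np.array([(u-c['cx'])/c['fx']*z,-(v-c['cy'])/c['fy']*z,-z,1]); return (c['cam_to_world']@p)[:3]
def ray(c,u,v,h): # intersect with world z=h
    o=c['cam_to_world'][:3,3]; d=pt(c,u,v,1000.)-o; return o+d*(h-o[2])/d[2]
E
python3 - <<'E'
from h import *
a=snap('scene','s0');b=snap('side','d0')
for c in(a,b): print({k:v for k,v in c.items() if k not in('image','range_z')})
cv2.imwrite('pics/s0b.png',cv2.resize(a['image'],(800,600)))
cv2.imwrite('pics/d0b.png',cv2.resize(b['image'],(800,600)))
s=read_state();print(s['time'],s['ft_force'],s['tool_rot'],grip_point_offset)
E
```

```text
{'fx': 363.80734361846334, 'fy': 363.80734361846334, 'cx': 259.38592573663396, 'cy': 193.47895230052643, 'cam_to_world': array([[ 8.43629006e-01, -3.14106316e-01,  4.35462193e-01,
         1.04259410e+03],
       [ 5.36323950e-01,  4.54562765e-01, -7.11146478e-01,
        -8.86350916e+02],
       [ 2.54307021e-02,  8.33492600e-01,  5.51945074e-01,
         7.83141807e+02],
       [ 0.00000000e+00,  0.00000000e+00,  0.00000000e+00,
         1.00000000e+00]])}
{'fx': 385.99006330721795, 'fy': 385.99006330721795, 'cx': 255.08211923182435, 'cy': 188.59525165234487, 'cam_to_world': array([[-9.45782507e-01,  1.73085764e-01, -2.74839531e-01,
         1.54391934e+02],
       [-3.24768709e-01, -4.92093372e-01,  8.07693877e-01,
         1.04614523e+03],
       [ 4.55360032e-03,  8.53162019e-01,  5.21626143e-01,
         7.59864555e+02],
       [ 0.00000000e+00,  0.00000000e+00,  0.00000000e+00,
         1.00000000e+00]])}
0.1 [-0.10440667 -0.6935991  -0.67710848] [[ 3.31393864e-01 -9.43492440e-01 -3.50581979e-04]
 [-9.43492080e-01 -3.31394044e-01  8.25468729e-04]
 [-8.95004285e-04  5.72160492e-05 -9.99999598e-01]] -18.700000000000003
```

View pics/s0b.png

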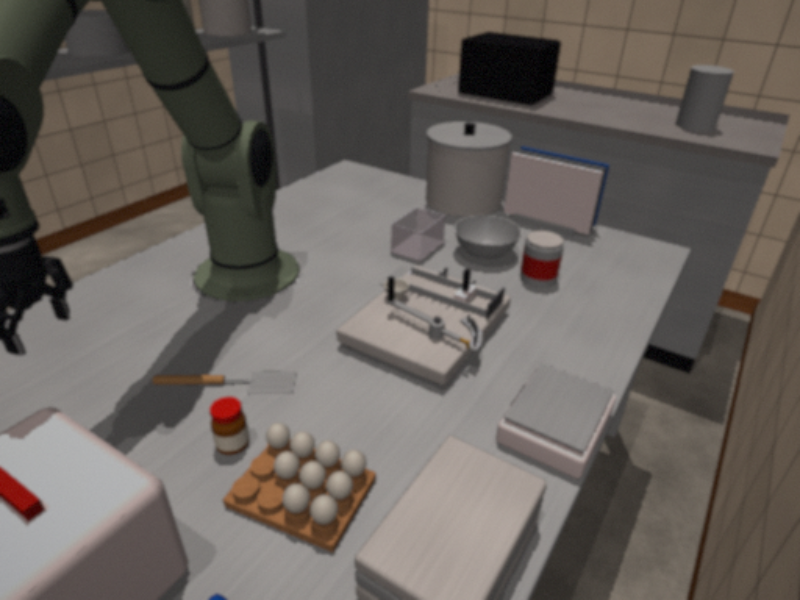

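View pics/d0b.png

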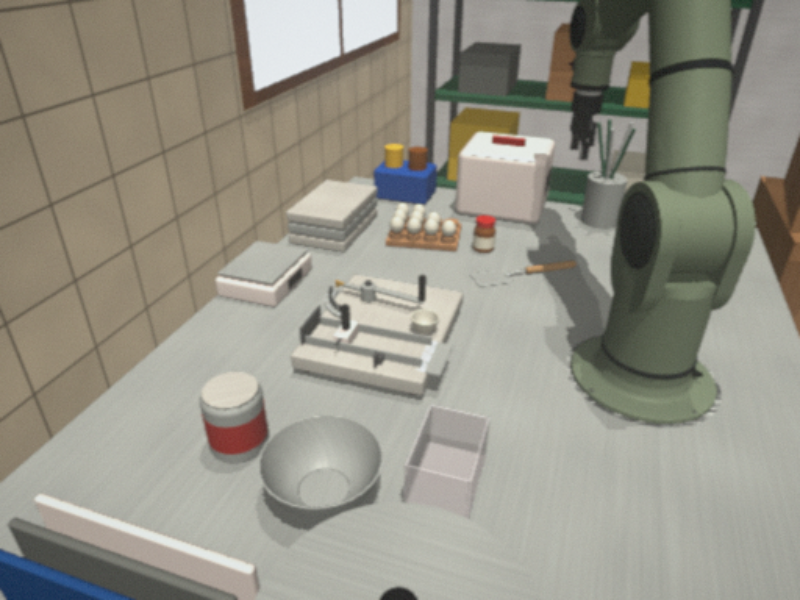

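The scene view shows the slicer at about (430,320), the side view at about (380,330). In the side view the stop knob is at (345,315), the lever knob at (422,285) and the clip at (378,358). Next I get rough world positions and a close wrist view.

Run:
```python
from h import *
k=1.5625
a=load('s0');b=load('d0')
for n,c,u,v,h in [('stopk_top',b,345,307,130),('levk_top',b,422,277,142),('clip',b,378,354,78),('cor_near_right',b,462,290,50),('cor_far_left',b,294,346,50),('cor_near_left',b,432,375,50),
 ('S stopk',a,467,270,130),('S levk',a,391,279,142),('S cor',a,340,328,50),('S farright',a,442,366,50),('S ramek',a,400,288,85)]:
    print(n,ray(c,u/k,v/k,h).round(0),pt(c,u/k,v/k).round(0))
```

```text
stopk_top [569. 149. 130.] [569. 149. 130.]
levk_top [457.   7. 142.] [458.   5. 141.]
clip [481. 204.  78.] [481. 203.  77.]
cor_near_right [ 398. -121.   50.] [ 417. -210.   -4.]
cor_far_left [660. 200.  50.] [695. 141.   1.]
cor_near_left [377. 196.  50.] [394. 133.  -3.]
S stopk [572. 149. 130.] [569. 154. 127.]
S levk [462.  -0. 142.] [463.  -2. 143.]
S cor [ 401. -108.   50.] [ 401. -107.   49.]
S farright [649. -95.  50.] [648. -94.  49.]
S ramek [450.  57.  85.] [434.  82.  66.]
```

Run:
```python
from h import *
R=np.array([[0,-1,0],[-1,0,0],[0,0,-1.]])
movep([440,70,380],R)
c=snap('wrist','w0'); print(c['cam_to_world'],c['fx'],c['cx'],c['cy'],read_state()['time'])
cv2.imwrite('pics/w0b.png',cv2.resize(c['image'],(800,600),interpolation=cv2.INTER_CUBIC))
```

```text
[[-3.63968889e-04  9.58519088e-01  2.85028115e-01  5.12446107e+02]
 [-9.99999893e-01 -4.30659746e-04  1.71304985e-04  6.99479242e+01]
 [ 2.86949233e-04 -2.85028022e-01  9.58519141e-01  5.22465299e+02]
 [ 0.00000000e+00  0.00000000e+00  0.00000000e+00  1.00000000e+00]] 299.34086055088926 255.53280038312786 191.51823061951035 2.6833
```

View pics/w0b.png

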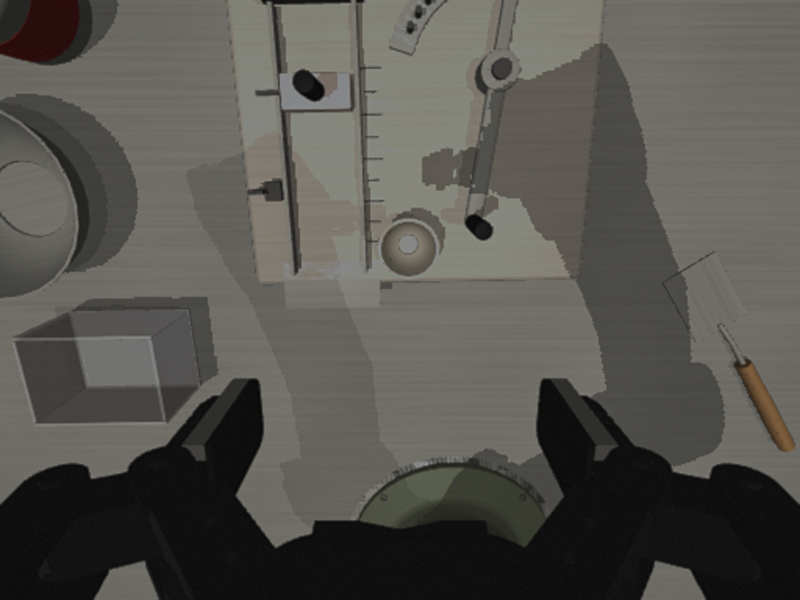

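The wrist view shows the slicer nearly square to the image. The clip blade is at about (262,190), the stop pointer at (266,93), the lever knob at (480,228) and the pivot at (500,68). The quadrant is cut off at the top, so I move the camera further ahead.

Run:
```python
from h import *
movel([560,40,300])
c=snap('wrist','w1'); print(c['cam_to_world'].round(4),read_state()['time'])
cv2.imwrite('pics/w1b.png',cv2.resize(c['image'],(800,600),interpolation=cv2.INTER_CUBIC))
```

```text
[[ 9.000000e-04  9.588000e-01  2.841000e-01  6.318647e+02]
 [-1.000000e+00  7.000000e-04  6.000000e-04  4.092610e+01]
 [ 4.000000e-04 -2.841000e-01  9.588000e-01  4.432627e+02]
 [ 0.000000e+00  0.000000e+00  0.000000e+00  1.000000e+00]] 3.8667
```

View pics/w1b.png

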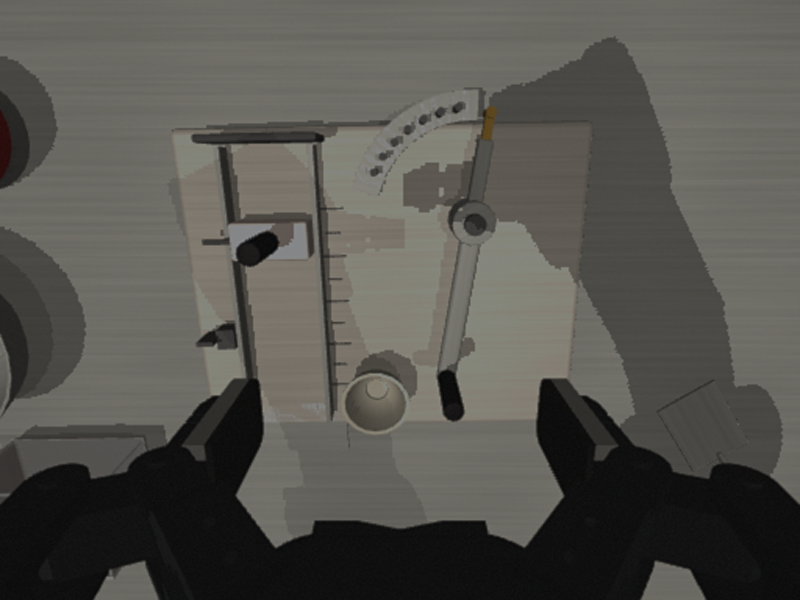

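The view shows the far corners of the deck at (174,130) and (591,122), the 7 pins from (460,106) to (374,172), the nose at (489,112), the pivot at (472,222) and the lever knob top at (453,411). I enlarge the parts that matter.

Run:
```python
from h import *
c=load('w1')['image']
f=lambda x0,y0:cv2.resize(c[y0:y0+100,x0:x0+66],None,fx=6,fy=6,interpolation=cv2.INTER_CUBIC)
g=cv2.resize(c[50:150,225:330],None,fx=6,fy=6,interpolation=cv2.INTER_CUBIC)[:, :]
l=cv2.resize(c[140:240,120:186],None,fx=6,fy=6,interpolation=cv2.INTER_CUBIC)
o=np.hstack([g,l])[:, :]; o=cv2.resize(o,None,fx=4.5/6,fy=4.5/6); print(o.shape)
cv2.imwrite('pics/z1.png',cv2.convertScaleAbs(o,alpha=1.6))
```

```text
(450, 770, 3)
```

View pics/z1.png

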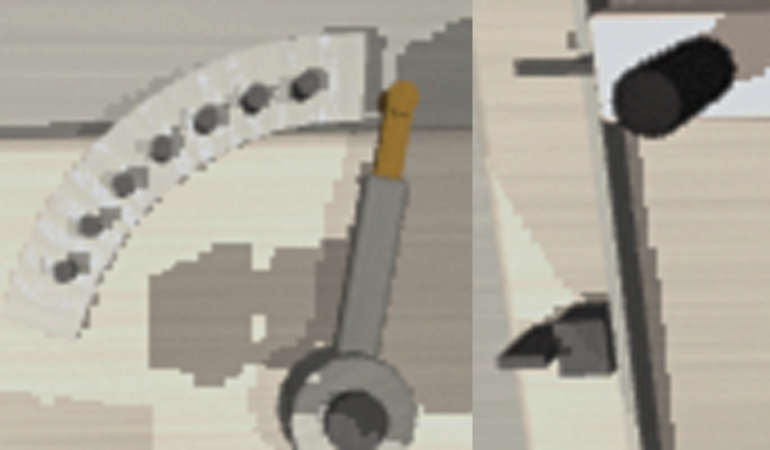

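Crop scale is 4.5. The pins run from crop (308,85), next to the nose, to (65,270). The stop pointer bar is at about (545,67) and the clip blade at about (520,350). I convert these with the depth data.

Run:
```python
from h import *
c=load('w1'); z=c['range_z'].astype(float)
v,u=np.mgrid[:384,:512]
P=np.stack([(u-c['cx'])/c['fx']*z,-(v-c['cy'])/c['fy']*z,-z],-1)@c['cam_to_world'][:3,:3].T+c['cam_to_world'][:3,3]
k=1.5625
def show(n,m):
    q=P[m]; print(n,m.sum(),q.mean(0).round(1) if len(q) else '', (q.min(0).round(0),q.max(0).round(0)) if len(q) else '')
box=lambda x0,x1,y0,y1,h0,h1:(P[...,0]>x0)&(P[...,0]<x1)&(P[...,1]>y0)&(P[...,1]<y1)&(P[...,2]>h0)&(P[...,2]<h1)
for n,a,b in [('deck far L',174,130),('far R',591,122),('near R',575,419)]: print(n,ray(c,a/k,b/k,50).round(1))
show('deck',box(520,600,-60,20,40,60))
show('stop knob top',box(540,600,120,180,122,140))
show('lever knob top',box(420,500,-30,30,135,150))
m=box(640,750,-40,80,67,82)
n,lab,st,ce=cv2.connectedComponentsWithStats(m.astype(np.uint8))
for i in range(1,n):
    if st[i,4]>4: show(f'pin{ce[i].round(1)}',lab==i)
show('pointer tip',box(530,620,165,215,69,82))
show('blade',box(440,520,185,215,71,90))
show('endplate',box(620,690,80,190,83,100))
hub=box(560,630,-50,10,56,120); 
import collections
print(np.histogram(P[hub][:,2],bins=range(55,121,5)))
show('hub',hub)
for h0,h1 in [(64,74),(74,82),(82,95)]: show((h0,h1),box(565,640,-50,10,h0,h1))
```

```text
deck far L [655.  219.2  50. ]
far R [ 661.2 -110.4   50. ]
near R [ 396.9 -126.2   50. ]
deck 2490 [558.3 -21.   50.1] (array([520., -60.,  48.]), array([600.,  20.,  59.]))
stop knob top 244 [571.8 142.9 129.1] (array([563., 135., 122.]), array([580., 152., 132.]))
lever knob top 164 [459.2   2.  141. ] (array([451.,  -5., 135.]), array([466.,  10., 144.]))
pin[292.7  68.3] 27 [670.   -1.9  73.2] (array([667.,  -5.,  69.]), array([672.,   1.,  76.]))
pin[281.3  71.1] 27 [666.8  11.2  73.5] (array([664.,   8.,  68.]), array([669.,  14.,  76.]))
pin[311.5  82.7] 219 [654.2 -24.1  74.5] (array([641., -30.,  68.]), array([670., -17.,  78.]))
pin[270.5  75.8] 26 [661.8  23.5  73.8] (array([659.,  21.,  70.]), array([665.,  26.,  75.]))
pin[260.7  82.4] 24 [654.6  34.8  73.8] (array([652.,  32.,  69.]), array([657.,  38.,  76.]))
pin[251.7  90.5] 22 [645.7  45.2  73.9] (array([643.,  43.,  71.]), array([648.,  47.,  76.]))
pointer tip 240 [574.4 176.1  76.2] (array([538., 165.,  69.]), array([620., 197.,  80.]))
blade 59 [485.2 203.6  76.1] (array([482., 197.,  71.]), array([487., 212.,  79.]))
endplate 462 [648.2 144.7  89.4] (array([645., 101.,  83.]), array([652., 189.,  92.]))
(array([  9,  13,  15, 146, 131,  97, 492,  83,  77,   0,   0,   0,   0]), array([ 55,  60,  65,  70,  75,  80,  85,  90,  95, 100, 105, 110, 115,
       120]))
hub 1063 [592.1 -14.8  83.8] (array([560., -32.,  56.]), array([629.,   1.,  97.]))
(64, 74) 92 [615.4 -14.4  72. ] (array([578., -28.,  64.]), array([640.,   1.,  74.]))
(74, 82) 302 [619.2 -18.8  75.4] (array([568., -28.,  74.]), array([640.,   1.,  81.]))
(82, 95) 615 [585.2 -14.5  87.6] (array([565., -32.,  82.]), array([603.,   1.,  95.]))
```

```bash
cat >> h.py <<'E'
def cloud(c):
    z=c['range_z'].astype(float); v,u=np.mgrid[:384,:512]
    return np.stack([(u-c['cx'])/c['fx']*z,-(v-c['cy'])/c['fy']*z,-z],-1)@c['cam_to_world'][:3,:3].T+c['cam_to_world'][:3,3]
def sel(P,x0,x1,y0,y1,h0,h1): return P[(P[...,0]>x0)&(P[...,0]<x1)&(P[...,1]>y0)&(P[...,1]<y1)&(P[...,2]>h0)&(P[...,2]<h1)]
E
python3 - <<'E'
from h import *
from scipy.optimize import least_squares
P=cloud(load('w1'))
pins=np.array([[670,-1.9],[666.8,11.2],[661.8,23.5],[654.6,34.8],[645.7,45.2]]); a=.05+.16*np.arange(5)
f=lambda p:(p[:2]+85*np.c_[np.cos(a+p[2]),np.sin(a+p[2])]-pins).ravel()
r=least_squares(f,[586,-16,.1]); print('quad fit pivot, world angle',r.x,f(r.x).round(1))
wl=sel(P,500,640,85,125,64,71); wr=sel(P,490,560,150,200,64,71)
for w in(wl,wr):
    if len(w)>20:
        for _ in range(3):
            q=np.polyfit(w[:,0],w[:,1],1); e=w[:,1]-np.polyval(q,w[:,0]); w=w[abs(e)<max(2,1.5*e.std())]
        print('wall',len(w),q,e.std())
for y in range(178,202,4):
    s=sel(P,540,600,y,y+4,69,82); print(y,len(s),s.mean(0).round(1) if len(s) else '', s[:,0].min().round(1) if len(s) else '',s[:,0].max().round(1) if len(s) else '')
for h in range(62,82,3):
    s=sel(P,470,500,185,215,h,h+3); print(h,len(s),s.mean(0).round(1), s.min(0).round(1),s.max(0).round(1))
s=sel(P,560,583,130,155,127,134);print('knob',len(s),s.mean(0),s.min(0),s.max(0))
s=sel(P,445,475,-10,15,140,146);print('lknob',len(s),s.mean(0),s.min(0),s.max(0))
n=sel(P,640,676,-40,-14,64,76); print('nose',n[n[:,0].argsort()[-8:]].mean(0))
E
```

```text
quad fit pivot, world angle [ 5.86154398e+02 -1.54096190e+01  1.06138193e-01] [ 0.1 -0.3  0.1 -0.2 -0.1  0.1 -0.1  0.3 -0.1  0.1]
wall 371 [1.8386868e-02 9.7218071e+01] 1.1978649707277689
wall 201 [6.53063026e-03 1.75644229e+02] 1.5803777427062562
178 26 [571.3 179.9  72.5] 544.3 593.7
182 11 [570.4 183.8  76.1] 568.8 572.3
186 12 [570.5 187.5  75.6] 568.5 572.3
190 15 [570.3 191.8  75.5] 568.6 572.3
194 11 [570.5 195.8  75.1] 568.7 572.0
198 0   
62 14 [489.8 198.4  64. ] [485.9 185.6  62.4] [493.7 210.1  64.8]
65 76 [485.5 193.   67.2] [476.  185.   65.1] [494.  210.4  68. ]
68 67 [484.9 192.4  68.7] [476.3 185.2  68. ] [493.6 210.6  70.3]
71 12 [486.1 203.   71.9] [483.5 197.   71.2] [486.7 211.2  72.8]
74 17 [485.7 204.1  75.5] [482.4 196.8  74.2] [486.8 211.7  76.8]
77 30 [484.6 203.6  78.2] [482.8 197.2  77. ] [486.5 210.8  79.3]<stdin>:16: RuntimeWarning: Mean of empty slice.
  ret = um.true_divide(
Traceback (most recent call last):
ValueError: zero-size array to reduction operation minimum which has no identity
```

Pointer tip x is 570.4 and blade x about 484.7, so the pull is about 85.7 mm with slicer yaw about 0.018. The quadrant's world angle is 0.106, so the lever target is a world yaw of 0.716. I pull the stop now.

```bash
cat >> h.py <<'E'
def ptr(P,xs):
    s=sel(P,xs-9,xs+9,182,194,71,83); b=sel(P,475,497,199,215,73,80)
    return s,b
def R_(t): 
    a,b=np.sin(t),-np.cos(t); return np.array([[a,b,0],[b,-a,0],[0,0,-1.]])
E
python3 - <<'E'
from h import *
movep([571.6,143.4,190],R_(0.018))
movel([571.6,143.4,86.5]); clamp(); s=read_state(); print(s['finger_gap'],s['eef_pos'],s['ft_force'],s['time'])
movel([571.6-82,143.4-1.5,86.5],max_speed=60); s=read_state(); print(s['finger_gap'],s['eef_pos'],s['ft_force'],s['time'])
c=snap('wrist','w2'); P=cloud(c)
for y in range(176,214,3):
    q=sel(P,470,505,y,y+3,70,84)
    if len(q): print(y,len(q),q.mean(0).round(1),q.min(0).round(1),q.max(0).round(1))
cv2.imwrite('pics/w2b.png',cv2.resize(c['image'],(800,600),interpolation=cv2.INTER_CUBIC))
E
```

```text
16.48223547326262 [571.70989309 143.73785767  86.82090258] [-1.51013278  0.8109357   5.81755904] 6.0
16.55603524673522 [490.83241248 142.21054536  86.8298686 ] [ 7.64391552  2.00389843 -0.91300037] 7.5167
176 55 [490.2 177.4  75.3] [487.5 176.   71.5] [492.1 179.   77.2]
179 54 [490.2 180.4  75.4] [487.7 179.   71. ] [492.1 182.   77.6]
182 52 [490.2 183.4  75.3] [487.4 182.   71.2] [492.1 184.9  77.2]
185 55 [490.  186.5  75.3] [487.3 185.1  71.1] [491.9 187.8  77.4]
188 51 [490.1 189.5  75.3] [487.3 188.   70.7] [491.8 190.8  77.2]
191 53 [490.1 192.4  75.3] [487.1 191.   71.5] [491.9 193.8  77.1]
194 32 [489.9 194.8  75.2] [487.3 194.   71.5] [491.8 195.8  77.3]
197 81 [485.2 198.3  75.4] [482.7 197.3  70. ] [487.  200.   78.9]
200 68 [485.4 201.5  75.8] [482.3 200.   70.1] [486.8 203.   79.1]
203 68 [485.3 204.4  76.3] [482.4 203.   70.4] [487.1 205.9  78.8]
206 66 [485.3 207.5  75.8] [482.8 206.1  70.2] [487.  209.   79.1]
209 58 [485.2 210.3  76.1] [482.3 209.   70.5] [486.7 211.7  78.7]
212 1 [484.4 212.2  76.7] [484.4 212.2  76.7] [484.4 212.2  76.7]
```

View pics/w2b.png

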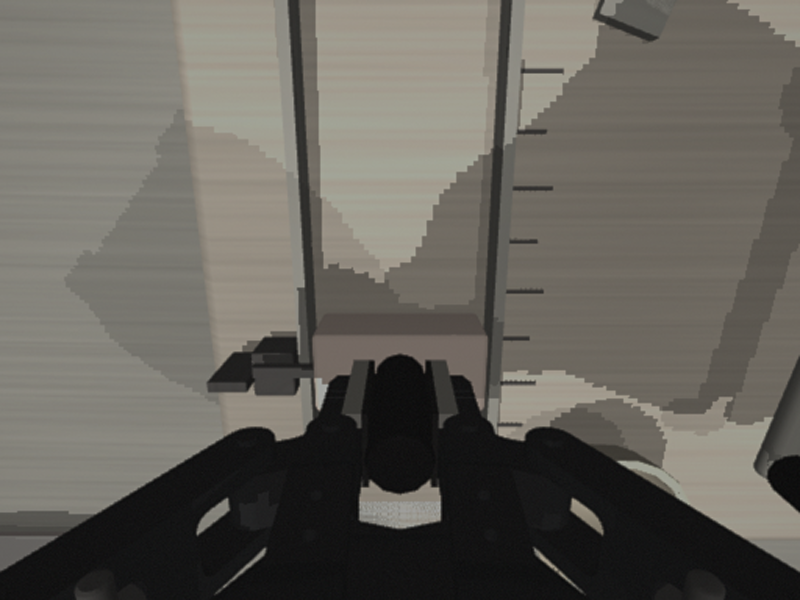

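The stop is gripped. Its pointer is at x about 489.9 and the blade at about 484.8, so about 5 mm remains. I finish the pull, release and check.

Run:
```python
from h import *
movel([484.3,141.8,86.5],max_speed=20); wait(.3); print(read_state()['eef_pos'],read_state()['ft_force'])
open_gripper(); movel([486,142,200]); 
c=snap('wrist','w3'); P=cloud(c); print(read_state()['eef_pos'],read_state()['time'])
for y in range(182,214,3):
    q=sel(P,465,505,y,y+3,71,84)
    if len(q): print(y,len(q),q.mean(0).round(1),q.min(0).round(1),q.max(0).round(1))
cv2.imwrite('pics/w3b.png',cv2.resize(c['image'],(800,600),interpolation=cv2.INTER_CUBIC))
for t in (-.136,.3,.716): print(inverse_kinematics([586.15-130*np.cos(t),-15.4-130*np.sin(t),97.3],R_(t)))
```

```text
[485.46563101 142.1363999   86.83936331] [ 6.55996156  1.48894265 -0.84293391]
[485.56258246 141.80895729 199.13136005] 9.9167
182 20 [484.8 183.4  75.7] [482.3 182.1  71.2] [486.4 185.   77.6]
185 21 [484.3 186.6  75.4] [482.3 185.   71.4] [486.3 187.9  76.7]
188 18 [484.4 189.6  75.1] [481.9 188.3  71.5] [486.1 190.7  77.6]
191 18 [484.4 192.4  75.5] [482.2 191.1  72. ] [486.  193.9  77.1]
194 11 [484.2 194.7  75.5] [482.  194.1  71.6] [485.8 195.3  77.2]
197 23 [484.8 198.4  76.2] [482.3 197.6  71.6] [486.6 199.9  79.6]
200 21 [485.  201.3  76.8] [482.5 200.3  71.2] [486.9 203.   78.5]
203 22 [484.6 204.5  77.4] [482.3 203.1  73.1] [486.5 205.9  78.8]
206 20 [484.9 207.6  76.9] [482.4 206.6  71.2] [486.5 208.9  79.6]
209 19 [484.7 210.2  77.1] [482.5 209.2  72. ] [486.6 211.3  78.9]
[ 0.29160058  0.5252647  -0.54879129  2.1205237   0.47058647  0.61495195
 -2.29559049]
[ 0.4714614   0.55199134 -0.62860368  2.09880054  0.53369478  0.65117831
 -1.79295654]
[ 0.61420388  0.61629061 -0.71342822  2.0135105   0.60235562  0.7310189
 -1.3286536 ]
```

View pics/w3b.png

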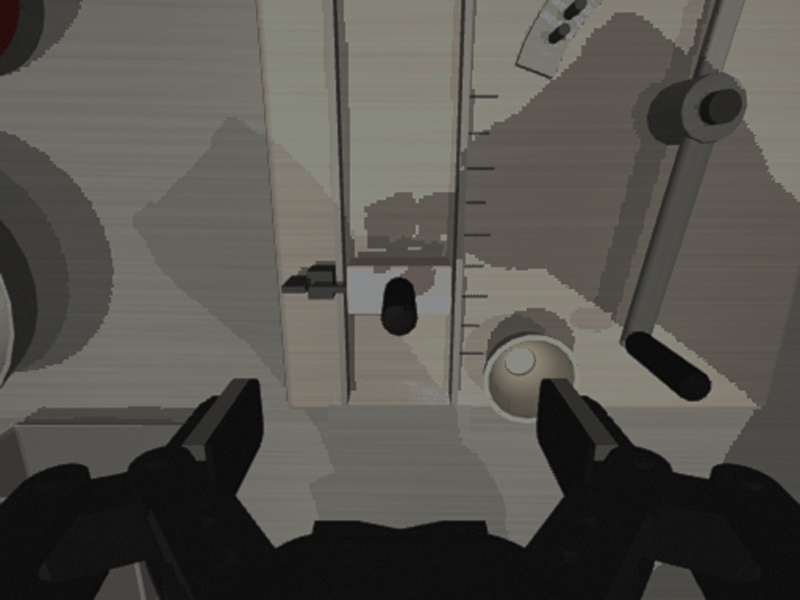

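The stop pointer (x 484.3) and the blade (x 484.8) are level after release. Now the lever.

Run:
```python
from h import *
pos=lambda t,z=97.3:[586.15-130*np.cos(t),-15.4-130*np.sin(t),z]
t0=-.136
movep(pos(t0,185),R_(t0)); movel(pos(t0)); clamp(); s=read_state(); print(s['finger_gap'],s['eef_pos'],s['ft_force'],s['time'])
for t in np.linspace(t0,.716,13)[1:]:
    movel(pos(t),R_(t),max_speed=40); s=read_state(); e=s['eef_pos']
    print(round(t-.106,3),'yaw',round(np.arctan2(-15.4-e[1],586.15-e[0])-.106,3),'Ft',round(s['ft_force'][:2]@R_(t)[:2,0],1),s['time'])
c=snap('wrist','w4'); d=snap('side','d4'); a=snap('scene','s4')
cv2.imwrite('pics/w4b.png',cv2.resize(c['image'],(800,600),interpolation=cv2.INTER_CUBIC))
A=cv2.resize(a['image'][160:250,210:335],(500,360),interpolation=cv2.INTER_CUBIC)
cv2.imwrite('pics/s4b.png',A); print(read_state()['finger_gap'])
```

```text
14.905823535181682 [457.28080262   1.4345819   97.56616828] [-3.36718871 -5.44765902  9.92621438] 11.925
-0.171 yaw -0.173 Ft -3.1 12.3083
-0.1 yaw -0.102 Ft -4.7 12.6917
-0.029 yaw -0.03 Ft -3.8 13.075
0.042 yaw 0.041 Ft -2.8 13.4583
0.113 yaw 0.114 Ft -0.6 13.8417
0.184 yaw 0.182 Ft -3.3 14.225
0.255 yaw 0.257 Ft -0.1 14.6083
0.326 yaw 0.323 Ft -5.9 14.9917
0.397 yaw 0.398 Ft -3.3 15.375
0.468 yaw 0.467 Ft -5.0 15.7583
0.539 yaw 0.538 Ft -4.0 16.1417
0.61 yaw 0.609 Ft -3.8 16.525
14.480124059708672
```

View pics/w4b.png

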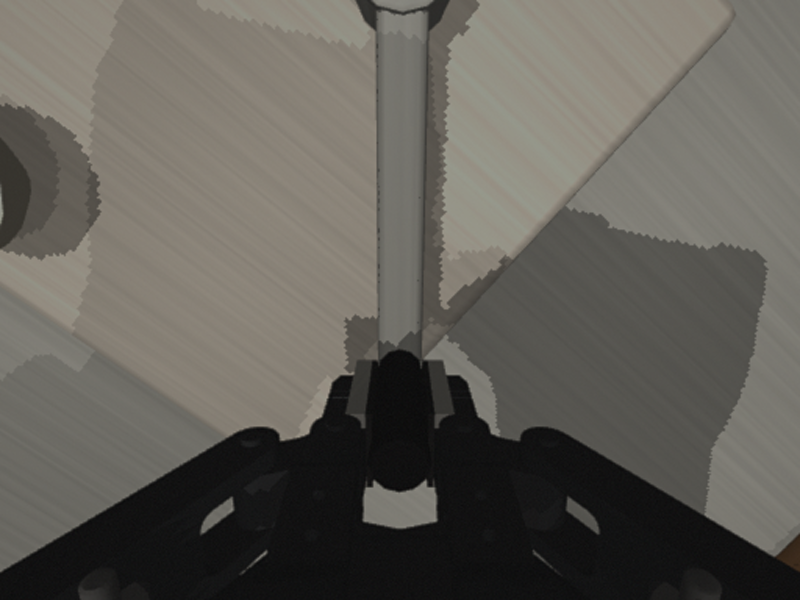

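View pics/s4b.png

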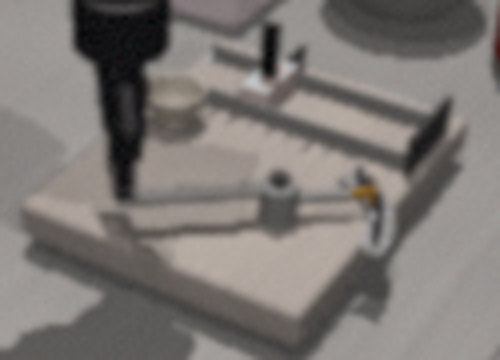

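The lever is gripped and lies straight along the tool's axis (image column about 400), so its yaw relative to the quadrant is about 0.61. The scene crop shows the nose among the pins, with the stop and ramekin in place. I check ramekin and stop numerically, then hand in.

Run:
```python
from h import *
for n in('d0','d4'):
    P=cloud(load(n)); print(n,'ramekin',np.median(sel(P,405,480,25,95,78,92),0).round(1),'stop knob',np.median(sel(P,450,600,125,165,122,135),0).round(1))
P=cloud(load('d4'));print('ptr',sel(P,470,500,184,194,71,84).mean(0),'clip',sel(P,470,500,199,212,71,84).mean(0))
s=read_state();e=s['eef_pos'];print(np.arctan2(-15.4-e[1],586.15-e[0])-.106,s['finger_gap'],s['time'])
finish_job()
```

```text
d0 ramekin [430.4  57.1  82.8] stop knob [569.8 148.3 128.9]
d4 ramekin [433.   56.4  83.6] stop knob [484.5 145.1 128.3]
ptr [484.38384175 189.92675019  74.81169428] clip [483.85590769 205.60533265  75.72350591]
0.6077077523744623 14.480124059708672 16.675
the job is handed in; nothing more can be done
```

The slicer is set as asked and the job is handed in, at about 16.7 s of the 54 s allowed.

- **Length stop:** I pulled it out by its knob and let go. Its pointer is within about 0.5 mm of the clip's pointer in both the wrist and side views, against the 5 mm allowed.
- **Thickness lever:** I swung it to 0.61 rad relative to the quadrant, the middle of the four-click window, and it was still gripped there at hand-in. I set this from the measured pin positions and the arm's pose. The forces I sampled were too coarse to count the clicks one by one.
- **Everything else:** The ramekin reads about 2.6 mm different in the before and after depth pictures. I put this down to measurement scatter, as the fingers were planned to pass about 12 mm above it. I did not measure the other bystanders, but the arm did not go near them.

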